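# Clamp the cabinet rail for drilling

## Task

Hold the wooden cabinet rail ready for drilling: lay it down from its narrow edge onto its broad face on the worktop and let go, then take it again across its width and slide it flat and square into the screw clamp, under the pad, until its end is against the clamp's upright. Let go, then turn the clamp's handle clockwise until the pad meets the wood and only a little more, about a sixth of a turn, so that it is snug but not overtightened. Leave the tin and the jar where they stand.

Things in the scene. Friction and masses are not known exactly. Their poses are not given: they have to be found in the camera images.
- rail_mid (a point): centre of the loose rail, a light-wood block 200 x 54 x 30 mm, 0.18 kg. x along the 200 mm length, y through the 30 mm thickness, z along the 54 mm width. It starts on a 200 x 30 mm edge: z up, centre 27 mm high. Lying flat, y is vertical and the centre is 15 mm above its support. Pushed sideways near its top edge it tips onto its broad face. Either end, either face up will do.
- rail: the same rail; origin at the middle of the narrow edge it stands on at the start, 27 mm from its centre
- jaw_seat (a point): point on top of the lower jaw under the screw axis, 30 mm above the worktop; z up, the clamp's open side looks along -x. The jaw is a bar 40 mm wide (fingers pass either side of it) from x = -90 to +40 mm. The flat front of the upright, stop for the rail's end, is at x = +40 mm. A rail fully home has its centre at x = -60, y = 0, z = 15 mm here and overhangs the jaw by 70 mm.
- clamp: the grey steel clamp, bolted down; origin on the worktop under the screw axis, axes as jaw_seat. Foot plate 90 mm wide, 6 mm thick, x = -88 to +88 mm. Overhead jaw 36 mm wide, forward to x = -21 mm, from 104 to 135 mm above the worktop; the round boss in it, 42 mm wide, reaches up to 144 mm.
- pad_face (a point): centre of the round pad's underside (rubber, 36 mm diameter), on the screw axis, z up. It does not turn; it sits on a spring (5 N per mm, 9 mm travel) under the screw. It starts 34 to 37.5 mm above the lower jaw: the flat 30 mm rail goes under it, the rail on edge does not.
- clamp_pad: the pad, same point as pad_face
- handle_grip (a point): centre of the clamp's handle, a level steel bar 72 mm long (along x here), 14 mm wide (y) and 24 mm tall on top of the screw, 205 to 209 mm above the worktop at the start; it sinks as the screw goes down. Under it is a hub 30 mm wide, 12 to 24 mm below this point.
- clamp_handle (a joint): turn of the handle, rad, growing clockwise seen from above; 0 to 5, starts at 0.4 to 1.2; bar along the clamp's x at 0. Each rad lowers screw and pad by 4 mm; the pad face is 39 mm over the jaw at 0 and meets the rail at about 2.25 rad. Stiff (0.16 N m), stays where left; after contact each rad adds 20 N on the pad and 0.08 N m on the handle. Snug: 6 to 36 N; above 42 N is overtightened.
- tin: bystander: food tin 75 mm wide, 58 mm tall; origin under its centre. Rail and tin stand one left, one right of the clamp, either way round
- jar: bystander: spice jar 47 x 47 x 98 mm, right of the clamp; origin under its centre

How it is judged:
By the outcome, as a careful person would: the job done as asked, in the order asked, and still so for the second after the job is handed in, with the robot touching nothing.
It also fails if it takes over 72 s, if anything falls off the work surface, if the arm or the gripper's body presses on something with over 40 N, if the wrist force passes 120 N, or if a joint passes its speed limit or range.

## Robot

A 6-joint arm with a two-finger parallel gripper is mounted at the origin on a cart in front of the work surface, level with it; the furniture and walls round the work are solid. World frame = base frame: x ahead of the robot, y to its left, z up, the work surface at z = 0. Lengths are in m, angles in degrees, forces in N, time in s.
With the tool pointing down it reaches from about 0.3 to 0.75 m from the base axis. Payload 8.5 kg.
Tool frame: the origin (TCP) lies between the finger pads; the fingertips stand env.finger_overhang ahead of it and the grasp point (between the pads) lies 2 mm behind it (env.finger_overhang is the distance from the TCP to the fingertips, in m); z points along the fingers, y is the line along which they close (so a half turn about z gives the same grasp; the last joint's range is limited). The gripper opens to 85 mm and grips with 20 to 120 N. Pads are 22 mm wide; open, the fingers measure 114 mm over their backs; the gripper's body (76 mm by 85 mm) begins 54 mm behind the grasp point. The pads swing forward as they close: fully open they stand 13 mm farther back than shut.
Start: joints at [63.581, 21.807, 74.336, -0, 83.858, -12.336], TCP at [0.134, 0.533, 0.248] pointing down, gripper open.
Joint ranges: [-178.18, 178.18], [-50.72, 133.34], [12.68, 142.11], [-81.47, 261.47], [9.98, 163.14], [-165.26, 165.26]. Speed limits (degrees/s): [136.94, 136.94, 180, 180, 180, 180].

## Interface

Orientations are given as a 3x3 rotation matrix whose columns are the frame's x, y, z axes.
In Python, from rig import env gives the robot as it stands. The module is installed in compiled form; this text tells all that it offers.
- The arm moves only by the tool jog_arm, never from a script. Its arguments are lists of equal length, an entry for each row: "hand": the finger opening in m, from 0 to 0.0854; "travel": the shift along the world's x, y, z in m, a list of three; "yaw": the turn about the world's z in rad. A call has exactly 5 rows; each row shifts and turns the commanded pose from where the row before left it; what a row does not reach is not made up. A row lasts 1/8 s, in which the tool goes at most 62.5 mm and 10.7 degrees, less where a joint would pass 70% of its speed; a pose out of reach is approached as far as the arm can. A call is refused whole if a number of a shift passes 0.0625 or a number of a turn 0.188, either way. A call with a gripper value outside its range is refused whole. The fingers move at their own pace and stop on an object; "grip_force" is the grip in N (left out, the last holds). Time passes only in rows, so rows that do not move let the fingers close, or fill a call up. It gives the time, the measured TCP pose, the force, the opening and the grip force at its end, in the units of the state.
- env.observe(): the state, without advancing time (a new reading comes with each control period).
- env.get_image(name): name is "scene" or "top" or "wrist"; returns the picture (384x512x3 uint8, red, green, blue); there is no depth.
- env.calibration(name): a dict with "fx", "fy", "cx", "cy" (pixels), "position" and "rotation" of the camera in the world; the wrist camera has in their place "hand_eye" (4x4, takes a point from camera to tool coordinates, whose origin is the TCP and whose axes are the flange's). Camera axes: x right, y down, z forward; pixel columns grow to the right and rows downward; lengths in m; the calibration is good to about 2 mm. The wrist camera is an equidistant fisheye: a pixel r from the principal point sees the ray r / f radians off the axis. A picture is of the moment at which its call begins: read the wrist's pose just before it. calibration takes no time and is no camera call.
- env.close_job(): hands the job in; it is judged then, once.
The state is a dict: "time_s": time; "q": joint angles; "qvel": joint speeds; "joint_efforts": joint torques, N m; "position": TCP position; "tool_rot": TCP orientation; "ft_force": force on the tool from outside, world axes, zero at the start; "wrist_torque": the same for the moment, N m; "grip_width": finger opening in m; "gripper_force": force on a finger pad.
Only numpy, scipy, OpenCV 4.12 (cv2) and the standard library are available. Lean on these libraries where they do the work, as an engineer would, in place of code of your own. Each camera call takes 0.05 s, during which the arm holds its last target. There are 200 camera calls.

## Working session

There is one attempt and no reset: what is moved stays moved. The work goes in short steps, Python scripts to look and compute and a tool call to move; the robot and the scene stay as the last step left them, time stands still between calls to the robot, and variables do not carry over. Pictures are saved under pics/ and viewed, at most 11 in all, crops included, and the job is handed in when it is done.

Besides the shell and the picture viewer there is one more tool, called after ">>>" in YAML: its name, and indented under it one key for each argument. jog_arm: Moves the arm, as the interface text tells. Its arguments: {"type":"object","properties":{"hand":{"type":"array"},"travel":{"type":"array"},"yaw":{"type":"array"},"grip_force":{"type":"number"}},"required":["hand","travel","yaw"]}

```bash
mkdir -p pics
cat > h.py <<'E'
import numpy as np, cv2
from rig import env
def snap(n,f):
    im=env.get_image(n); cv2.imwrite('pics/'+f,im[:,:,::-1]); return im
def ray(n,u,v):
    c=env.calibration(n); R=np.array(c['rotation'])
    d=R@np.array([(u-c['cx'])/c['fx'],(v-c['cy'])/c['fy'],1]); return np.array(c['position']),d
def pl(n,u,v,z):
    p,d=ray(n,u,v); return p+d*(z-p[2])/d[2]
def proj(n,P):
    c=env.calibration(n); R=np.array(c['rotation']); q=R.T@(np.array(P)-np.array(c['position']))
    return c['cx']+c['fx']*q[0]/q[2], c['cy']+c['fy']*q[1]/q[2]
E
python3 - <<'E'
from h import *
np.set_printoptions(precision=3,suppress=True)
a=snap('top','t0.png');b=snap('scene','s0.png')
for n in('top','scene'): print(n,env.calibration(n))
print(env.finger_overhang,env.observe()['tool_rot'],env.observe()['time_s'])
E
```

```text
top {'fx': 445.1974874254289, 'fy': 445.1974874254289, 'cx': 258.53941159711064, 'cy': 198.66789728988627, 'position': array([0.389, 0.063, 1.316]), 'rotation': array([[ 0.024, -0.988,  0.153],
       [-0.996, -0.036, -0.078],
       [ 0.083, -0.151, -0.985]])}
scene {'fx': 489.34274859970697, 'fy': 489.34274859970697, 'cx': 248.88976040812915, 'cy': 186.59102172271875, 'position': array([-0.242,  1.134,  0.993]), 'rotation': array([[-0.814, -0.286,  0.505],
       [-0.581,  0.413, -0.702],
       [-0.008, -0.864, -0.503]])}
0.017 [[-0.97   0.243 -0.001]
 [ 0.243  0.97  -0.001]
 [ 0.    -0.001 -1.   ]] 0.1
```

View pics/t0.png

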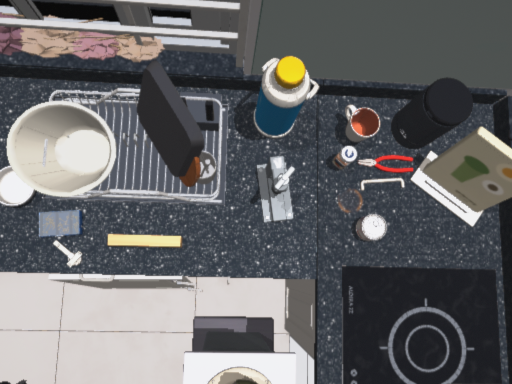

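View pics/s0.png

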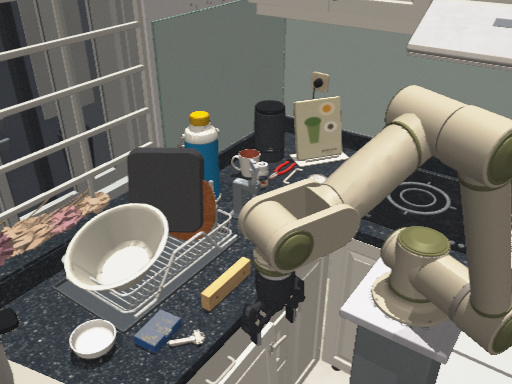

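The top view shows the rail at about (145,240), the clamp at (275,190), the tin at (372,227) and the jar near (345,156). In the scene view the rail stands on edge, left of the arm. I'll measure it and zoom in on the clamp.

Run:
```python
from h import *
np.set_printoptions(precision=4,suppress=True)
a=cv2.imread('pics/t0.png');b=cv2.imread('pics/s0.png')
h=cv2.cvtColor(a,cv2.COLOR_BGR2HSV)
m=cv2.inRange(h,(12,70,120),(35,255,255)); m[:225]=0;m[260:]=0;m[:,:90]=0;m[:,200:]=0
c=max(cv2.findContours(m,0,1)[0],key=cv2.contourArea)
r=cv2.minAreaRect(c);bx=cv2.boxPoints(r);print(r)
for z in(.054,): print([pl('top',*p,z) for p in bx], pl('top',*r[0],z))
crop=cv2.resize(a[130:250,225:425],None,fx=4,fy=4,interpolation=2)
cv2.imwrite('pics/t0c.png',crop)
print('tin',pl('top',372,227,.058),'jar',pl('top',345,156,.098),'handle',pl('top',283,180,.207))
# hand colour rows
print(a[236:248,145])
```

```text
((144.03623962402344, 240.19546508789062), (73.99922943115234, 11.606634140014648), 1.5911403894424438)
[array([0.4406, 0.379 , 0.054 ]), array([0.4725, 0.3805, 0.054 ]), array([0.4729, 0.1779, 0.054 ]), array([0.4406, 0.1772, 0.054 ])] [0.4566 0.2793 0.054 ]
tin [ 0.5133 -0.3689  0.058 ] jar [ 0.711 -0.279  0.098] handle [ 0.6118 -0.0864  0.207 ]
[[178 234 242]
 [174 234 242]
 [174 234 242]
 [175 235 242]
 [175 234 242]
 [172 232 242]
 [167 229 242]
 [163 226 242]
 [161 225 241]
 [127 181 218]
 [ 76 102 125]
 [ 69  67  68]]
```

View pics/t0c.png

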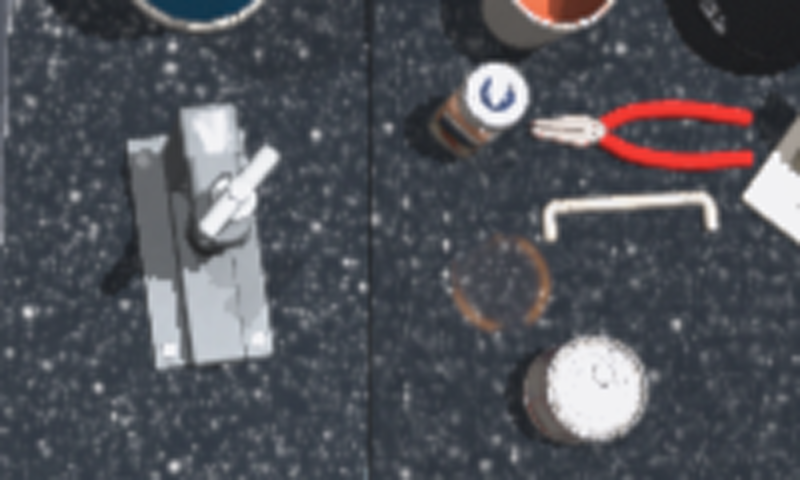

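The crop shows the clamp opening toward the robot (image down). Plate front corners are at crop (157,368) and (272,355), the back-left corner at (128,140), and the handle ends at (205,230) and (275,150).

Run:
```python
from h import *
np.set_printoptions(precision=4,suppress=True)
f=lambda x,y,z: pl('top',225+x/4-.4,130+y/4-.4,z)
for nm,x,y,z in [('FL',157,368,.006),('FR',272,355,.006),('BL',128,140,.006),('jawL',190,362,.03),('jawR',244,358,.03),('h1',205,232,.219),('h2',276,153,.219),('topBL',180,110,.135),('topBR',237,105,.135)]:
    print(nm,f(x,y,z)[:2])
FL,FR,BL=[f(*p,.006)[:2] for p in((157,368),(272,355),(128,140))]
print('plate',np.linalg.norm(FL-FR),np.linalg.norm(FL-BL),'yaw',np.degrees(np.arctan2(*(BL-FL)[::-1])), np.degrees(np.arctan2(*(FL-FR)[::-1]))-90)
print('centre', BL+(FR-FL)/2+(FL-BL)/2)
h=(f(205,232,.219)+f(276,153,.219))/2; d=f(276,153,.219)-f(205,232,.219)
print('handle',h,np.linalg.norm(d),np.degrees(np.arctan2(d[1],d[0])))
s=cv2.imread('pics/s0.png'); C=np.append(h[:2],.1)
u,v=map(int,proj('scene',C)); print(u,v)
cv2.imwrite('pics/s0c.png',cv2.resize(s[v-60:v+60,max(u-70,0):u+70],None,fx=5,fy=5,interpolation=2))
```

```text
FL [ 0.5242 -0.0582]
FR [ 0.5368 -0.1442]
BL [ 0.6964 -0.0324]
jawL [ 0.5269 -0.08  ]
jawR [ 0.5312 -0.1197]
h1 [ 0.5891 -0.0669]
h2 [ 0.6419 -0.1115]
topBL [ 0.6886 -0.0581]
topBR [ 0.6939 -0.0974]
plate 0.08688392433729328 0.17405315261626803 yaw 8.534325941305443 8.290162558349223
centre [ 0.6166 -0.0883]
handle [ 0.6155 -0.0892  0.219 ] 0.06908192624048869 -40.13812036792702
254 192
```

>>> jog_arm:
  hand: [0, 0, 0, 0, 0]
  travel:
    - [0.025, -0.025, -0.01]
    - [0.025, -0.025, -0.01]
    - [0.025, -0.025, -0.01]
    - [0.025, -0.025, -0.01]
    - [0.025, -0.025, -0.01]
  yaw: [-0.1326, -0.1326, -0.1326, -0.1326, -0.1326]
  grip_force: 60

```text
time_s: 0.72
position: [0.2594, 0.4075, 0.1978]
tool_rot: [[-0.611, 0.791, -0.0], [0.791, 0.611, -0.0], [-0.0, -0.001, -1.0]]
ft_force: [0.6, 0.1, -0.6]
grip_width: 0.0001
gripper_force: 0.0
```

>>> jog_arm:
  hand: [0, 0, 0, 0, 0]
  travel:
    - [0.025, -0.025, -0.01]
    - [0.025, -0.025, -0.01]
    - [0.025, -0.025, -0.01]
    - [0.025, -0.025, -0.01]
    - [0.025, -0.025, -0.01]
  yaw: [-0.1326, -0.1326, -0.1326, -0.1326, -0.1326]

```text
time_s: 1.35
position: [0.3845, 0.2825, 0.1478]
tool_rot: [[0.005, 1.0, -0.0], [1.0, -0.005, -0.0], [-0.0, -0.0, -1.0]]
ft_force: [0.1, -0.0, 0.3]
grip_width: 0.0001
gripper_force: 0.0
```

Run:
```python
from h import *
np.set_printoptions(precision=4,suppress=True)
s=env.observe();print(s['position'],s['tool_rot'],s['q'],env.finger_overhang,s['grip_width'],s['ft_force'],env.calibration('wrist'))
print('edge',pl('top',145,275,0),'rack',pl('top',145,201,.02))
```

```text
[0.3845 0.2825 0.1478] [[ 0.0054  1.     -0.0004]
 [ 1.     -0.0054 -0.0002]
 [-0.0002 -0.0004 -1.    ]] [22.0503 20.7461 94.7651 -0.0001 64.5144 22.3586] 0.017 0.00011990867573967756 [ 0.1404 -0.0025  0.3331] {'fx': 297.3186396354542, 'fy': 297.3186396354542, 'cx': 249.54932678740644, 'cy': 196.29176405318125, 'hand_eye': array([[-0.0005, -0.9649, -0.2624,  0.0663],
       [ 1.    , -0.0003, -0.0011, -0.0003],
       [ 0.001 , -0.2624,  0.9649, -0.1264],
       [ 0.    ,  0.    ,  0.    ,  1.    ]])}
edge [0.3603 0.2796 0.    ] rack [0.5714 0.2894 0.02  ]
```

>>> jog_arm:
  hand: [0, 0, 0, 0, 0]
  travel:
    - [0.004, 0, -0.03]
    - [0.004, 0, -0.03]
    - [0.004, 0, -0.029]
    - [0.01, 0, 0]
    - [0.01, 0, 0]
  yaw: [0, 0, 0, 0, 0]

```text
time_s: 1.98
position: [0.417, 0.2837, 0.0602]
tool_rot: [[0.001, 1.0, 0.001], [1.0, -0.001, 0.0], [0.0, 0.001, -1.0]]
ft_force: [0.6, -0.7, -0.4]
grip_width: -0.0001
gripper_force: 0.0
```

>>> jog_arm:
  hand: [0, 0, 0, 0, 0]
  travel:
    - [0.006, 0, 0]
    - [0.005, 0, 0]
    - [0.005, 0, 0]
    - [0.005, 0, 0]
    - [0.005, 0, 0]
  yaw: [0, 0, 0, 0, 0]

```text
time_s: 2.6
position: [0.4421, 0.2835, 0.0594]
tool_rot: [[0.001, 1.0, 0.0], [1.0, -0.001, 0.0], [0.0, 0.0, -1.0]]
ft_force: [-0.9, -0.6, 0.5]
grip_width: 0.0
gripper_force: 0.3
```

Run:
```python
from h import *
a=snap('wrist','w1.png')
```

```text
(no output)
```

View pics/w1.png

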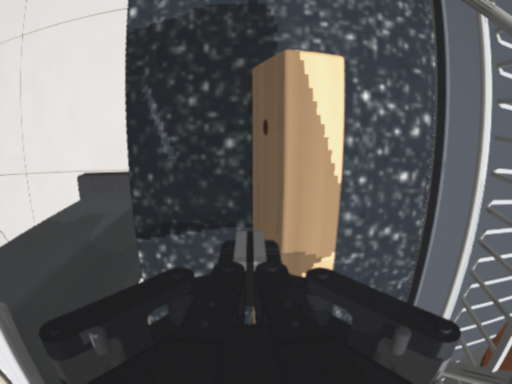

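The wrist view shows the rail (columns 252–345) right against the closed fingers at (250,245). It is just starting to tilt, so I keep pushing slowly.

>>> jog_arm:
  hand: [0, 0, 0, 0, 0]
  travel:
    - [0.005, 0, 0]
    - [0.005, 0, 0]
    - [0.005, 0, 0]
    - [0.005, 0, 0]
    - [0.004, 0, 0]
  yaw: [0, 0, 0, 0, 0]

```text
time_s: 3.28
position: [0.4662, 0.2834, 0.0593]
tool_rot: [[0.001, 1.0, -0.0], [1.0, -0.001, 0.0], [0.0, -0.0, -1.0]]
ft_force: [-0.6, -0.1, -0.2]
grip_width: -0.0001
gripper_force: 0.0
```

>>> jog_arm:
  hand: [0, 0, 0, 0, 0]
  travel:
    - [0, 0, 0]
    - [0, 0, 0]
    - [0, 0, 0.03]
    - [0, 0, 0.05]
    - [0, 0, 0.03]
  yaw: [0, 0, 0, 0, 0]

```text
time_s: 3.9
position: [0.466, 0.2836, 0.1716]
tool_rot: [[0.001, 1.0, 0.002], [1.0, -0.001, 0.001], [0.001, 0.002, -1.0]]
ft_force: [-0.8, -0.2, -0.5]
grip_width: -0.0002
gripper_force: 0.0
```

Run:
```python
from h import *
np.set_printoptions(precision=4,suppress=True)
w=snap('wrist','w2.png')
a=snap('top','t2.png')[:,:,::-1]
h=cv2.cvtColor(np.ascontiguousarray(a),cv2.COLOR_BGR2HSV)
m=cv2.inRange(h,(12,70,100),(35,255,255)); m[:205]=0;m[260:]=0;m[:,:90]=0;m[:,200:]=0
c=max(cv2.findContours(m,0,1)[0],key=cv2.contourArea)
r=cv2.minAreaRect(c);print(r)
print(np.array([pl('top',*p,.03) for p in cv2.boxPoints(r)]),pl('top',*r[0],.03))
```

```text
((164.5, 226.0), (20.0, 35.0), 90.0)
[[0.527  0.2794 0.03  ]
 [0.5303 0.1806 0.03  ]
 [0.4729 0.1777 0.03  ]
 [0.47   0.2759 0.03  ]] [0.4999 0.2285 0.03  ]
```

View pics/w2.png

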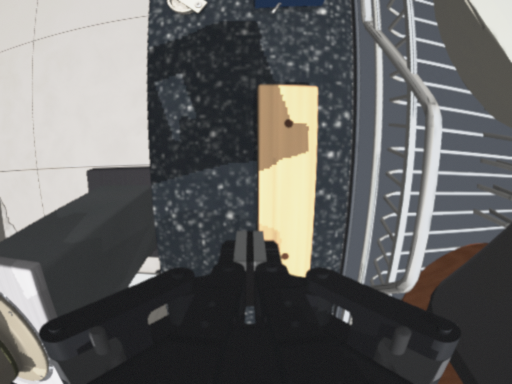

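The rail lies flat, at columns 258–318 and well clear of the rack. Its centre is about (0.4995, 0.279). I'll take it about 40 mm behind the centre, across its width.

>>> jog_arm:
  hand: [0.075, 0.075, 0.075, 0.075, 0.075]
  travel:
    - [0.017, -0.022, 0]
    - [0.0165, -0.0225, 0]
    - [0, 0, 0]
    - [0, 0, -0.04]
    - [0, 0, -0.04]
  yaw: [0, 0, 0, 0, 0]

```text
time_s: 4.62
position: [0.4985, 0.2396, 0.088]
tool_rot: [[0.001, 1.0, -0.0], [1.0, -0.001, 0.0], [0.0, -0.0, -1.0]]
ft_force: [-0.5, -0.4, -0.6]
grip_width: 0.0749
gripper_force: 0.0
```

Run:
```python
from h import *
s=env.observe();print(s['position'],s['q'],s['grip_width'])
snap('wrist','w3.png')
```

```text
[0.49846585 0.23956835 0.0879583 ] [1.33949943e+01 3.16825645e+01 8.69929832e+01 2.03940329e-02
 6.13333372e+01 1.34218182e+01] 0.07491544399863921
```

View pics/w3.png

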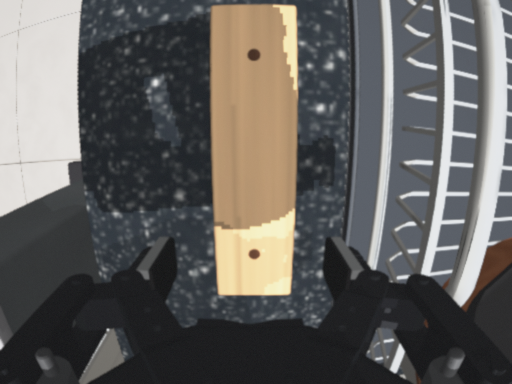

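The rail is centred between the open fingers (columns 213–297 between fingertips at 165 and 340). Descend and grip.

>>> jog_arm:
  hand: [0.075, 0.075, 0.075, 0.075, 0.075]
  travel:
    - [0.0005, 0, -0.03]
    - [0, 0, -0.02]
    - [0, 0, -0.008]
    - [0, 0, -0.006]
    - [0, 0, 0]
  yaw: [0, 0, 0, 0, 0]

```text
time_s: 5.3
position: [0.4998, 0.2391, 0.0256]
tool_rot: [[0.001, 1.0, 0.0], [1.0, -0.001, 0.0], [0.0, 0.0, -1.0]]
ft_force: [0.8, -0.0, 0.1]
grip_width: 0.0751
gripper_force: 0.0
```

>>> jog_arm:
  hand: [0.045, 0.045, 0.045, 0.045, 0.045]
  travel:
    - [0, 0, 0]
    - [0, 0, 0]
    - [0, 0, 0]
    - [0, 0, 0]
    - [0, 0, 0]
  yaw: [0, 0, 0, 0, 0]
  grip_force: 60

```text
time_s: 5.92
position: [0.5003, 0.2391, 0.0263]
tool_rot: [[0.001, 1.0, 0.002], [1.0, -0.001, 0.0], [0.0, 0.002, -1.0]]
ft_force: [-0.1, -0.9, 5.8]
grip_width: 0.0529
gripper_force: 63.9
```

Run:
```python
from h import *
np.set_printoptions(precision=4,suppress=True)
c=env.calibration('wrist'); s=env.observe()
print(s['position'],s['tool_rot'])
im=env.get_image('wrist'); cv2.imwrite('pics/w4.png',im[:,:,::-1])
# masks on w3 for near end & check using pose then
T=np.array(c['hand_eye'])
def wray(u,v,pos,R,z):
    x,y=u-c['cx'],v-c['cy'];r=np.hypot(x,y);th=r/c['fx']
    d=np.array([np.sin(th)*x/r,np.sin(th)*y/r,np.cos(th)])
    d=R@T[:3,:3]@d;p=pos+R@T[:3,3]; return p+d*(z-p[2])/d[2]
pos=np.array([.49847,.23957,.08796]);R=np.array([[.001,1,0],[1,-.001,0],[0,0,-1.]])
for q in[(218,295),(291,295),(211,6),(297,6)]: print(wray(*q,pos,R,.03))
```

```text
[0.5003 0.2391 0.0263] [[ 0.001   1.      0.0017]
 [ 1.     -0.001   0.0005]
 [ 0.0005  0.0017 -1.    ]]
[0.4745 0.1801 0.03  ]
[0.5286 0.1798 0.03  ]
[0.4741 0.3791 0.03  ]
[0.5279 0.3794 0.03  ]
```

>>> jog_arm:
  hand: [0.045, 0.045, 0.045, 0.045, 0.045]
  travel:
    - [0, 0, 0.02]
    - [0, 0, 0.05]
    - [0, 0, 0.06]
    - [-0.02, -0.04, 0]
    - [-0.02, -0.04, 0]
  yaw: [0, 0, 0, 0, 0]

```text
time_s: 6.6
position: [0.4591, 0.1582, 0.1558]
tool_rot: [[-0.0, 1.0, 0.001], [1.0, 0.0, -0.0], [-0.0, 0.001, -1.0]]
ft_force: [1.7, -0.7, -2.4]
grip_width: 0.0525
gripper_force: 63.9
```

>>> jog_arm:
  hand: [0.045, 0.045, 0.045, 0.045, 0.045]
  travel:
    - [-0.0042, -0.0277, 0]
    - [-0.0042, -0.0277, 0]
    - [-0.0042, -0.0277, 0]
    - [-0.0042, -0.0277, 0]
    - [-0.0042, -0.0277, 0]
  yaw: [-0.1424, -0.1424, -0.1424, -0.1424, -0.1424]

```text
time_s: 7.22
position: [0.4384, 0.0196, 0.1554]
tool_rot: [[0.658, 0.753, -0.0], [0.753, -0.658, -0.0], [-0.0, -0.0, -1.0]]
ft_force: [0.3, -0.6, -1.2]
grip_width: 0.0526
gripper_force: 63.9
```

>>> jog_arm:
  hand: [0.045, 0.045, 0.045, 0.045, 0.045]
  travel:
    - [-0.0042, -0.0277, 0]
    - [-0.0042, -0.0277, 0]
    - [-0.0042, -0.0277, 0]
    - [-0.0042, -0.0277, 0]
    - [-0.0042, -0.0277, 0]
  yaw: [-0.1424, -0.1424, -0.1424, -0.1424, -0.1424]

```text
time_s: 7.85
position: [0.4174, -0.1189, 0.1554]
tool_rot: [[0.99, 0.141, -0.0], [0.141, -0.99, 0.0], [-0.0, -0.0, -1.0]]
ft_force: [-0.1, 0.5, -2.2]
grip_width: 0.0523
gripper_force: 63.9
```

Run:
```python
from h import *
np.set_printoptions(precision=4,suppress=True)
s=env.observe();print(s['position'],s['tool_rot'],s['ft_force'],s['grip_width'],s['gripper_force'])
snap('wrist','w5.png')
```

```text
[ 0.4174 -0.1189  0.1554] [[ 0.9901  0.1405 -0.0002]
 [ 0.1405 -0.9901  0.0001]
 [-0.0002 -0.0001 -1.    ]] [-0.0746  0.5306 -2.2148] 0.05232855801473571 63.859158754348755
```

View pics/w5.png

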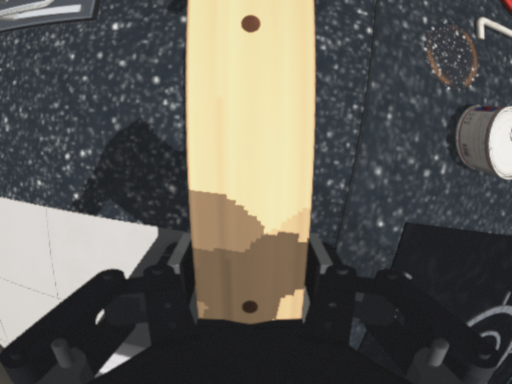

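The rail sits straight and level in the fingers (columns 188–315), yaw 8.1°. Lower it to just above the jaw height.

>>> jog_arm:
  hand: [0.045, 0.045, 0.045, 0.045, 0.045]
  travel:
    - [0, 0.001, -0.03]
    - [0, 0, -0.03]
    - [0, 0, -0.02]
    - [0, 0, -0.01]
    - [0, 0, -0.006]
  yaw: [0.005, 0, 0, 0, 0]

```text
time_s: 8.52
position: [0.4179, -0.1171, 0.0592]
tool_rot: [[0.989, 0.15, 0.0], [0.15, -0.989, -0.0], [0.0, 0.0, -1.0]]
ft_force: [-0.6, 0.1, -1.5]
grip_width: 0.0528
gripper_force: 63.9
```

Run:
```python
from h import *
np.set_printoptions(precision=4,suppress=True)
s=env.observe();print(s['position'],s['ft_force'])
t=snap('top','t6.png');b=snap('scene','s6.png')
u,v=map(int,proj('scene',[.6,-.09,.1]));print(u,v)
A=cv2.resize(t[140:240,230:330],(600,600),interpolation=2)
B=cv2.resize(b[v-50:v+50,u-17:u+17],(200,600),interpolation=2)
cv2.imwrite('pics/c6.png',np.hstack([A,B])[:,:,::-1])
```

```text
[ 0.4179 -0.1171  0.0592] [-0.6433  0.0604 -1.532 ]
257 193
```

View pics/c6.png

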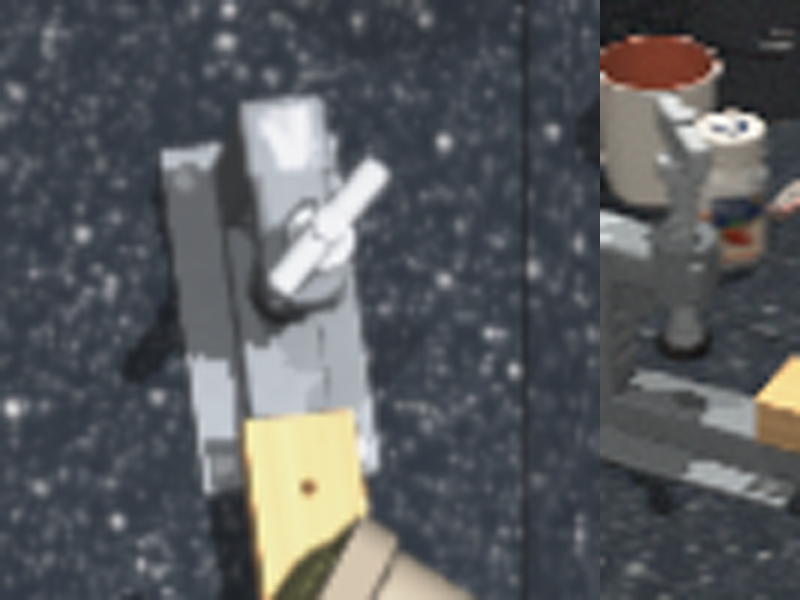

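The rail end at crop (245–352, 413) sits over the jaw, parallel with the clamp. The side view shows a small gap under it and room under the pad. Slide in.

>>> jog_arm:
  hand: [0.045, 0.045, 0.045, 0.045, 0.045]
  travel:
    - [0.0198, 0.003, 0]
    - [0.0198, 0.003, 0]
    - [0.0198, 0.003, 0]
    - [0.0198, 0.003, 0]
    - [0.0099, 0.0015, 0]
  yaw: [0, 0, 0, 0, 0]

```text
time_s: 9.25
position: [0.5079, -0.1035, 0.0599]
tool_rot: [[0.989, 0.151, 0.001], [0.151, -0.989, -0.001], [0.001, 0.001, -1.0]]
ft_force: [-0.9, -0.5, -2.8]
grip_width: 0.0527
gripper_force: 63.9
```

>>> jog_arm:
  hand: [0.045, 0.045, 0.045, 0.045, 0.045]
  travel:
    - [0.002, 0.0003, 0]
    - [0.002, 0.0003, 0]
    - [0.002, 0.0003, 0]
    - [0.001, 0.0001, -0.0005]
    - [0.001, 0.0001, -0.0005]
  yaw: [0, 0, 0, 0, 0]

```text
time_s: 9.88
position: [0.5149, -0.1025, 0.0583]
tool_rot: [[0.989, 0.15, -0.0], [0.15, -0.989, 0.0], [-0.0, -0.0, -1.0]]
ft_force: [-0.6, -0.2, -2.6]
grip_width: 0.0527
gripper_force: 63.9
```

>>> jog_arm:
  hand: [0.045, 0.045, 0.045, 0.045, 0.045]
  travel:
    - [0, 0, -0.001]
    - [0, 0, -0.001]
    - [0.001, 0.0001, 0]
    - [0.001, 0.0002, 0]
    - [0, 0, 0]
  yaw: [0, 0, 0, 0, 0]

```text
time_s: 10.5
position: [0.5172, -0.1022, 0.0563]
tool_rot: [[0.989, 0.15, 0.0], [0.15, -0.989, -0.0], [0.0, 0.0, -1.0]]
ft_force: [1.1, -0.3, -1.3]
grip_width: 0.053
gripper_force: 64.0
```

>>> jog_arm:
  hand: [0.045, 0.045, 0.045, 0.045, 0.045]
  travel:
    - [0.001, 0.0001, 0]
    - [0.001, 0.0002, 0]
    - [0, 0, 0]
    - [0, 0, 0]
    - [0, 0, 0]
  yaw: [0, 0, 0, 0, 0]

```text
time_s: 11.12
position: [0.5172, -0.1021, 0.0563]
tool_rot: [[0.989, 0.15, -0.004], [0.15, -0.989, -0.0], [-0.004, -0.0, -1.0]]
ft_force: [-11.3, -2.9, 4.7]
grip_width: 0.052
gripper_force: 64.8
```

The end meets the upright: 11 N back-force and no further motion. Release and rise.

>>> jog_arm:
  hand: [0.075, 0.075, 0.075, 0.075, 0.075]
  travel:
    - [0, 0, 0]
    - [0, 0, 0]
    - [0, 0, 0]
    - [0, 0, 0]
    - [0, 0, 0.01]
  yaw: [0, 0, 0, 0, 0]

```text
time_s: 11.75
position: [0.5187, -0.1017, 0.0662]
tool_rot: [[0.989, 0.15, -0.001], [0.15, -0.989, 0.001], [-0.001, -0.001, -1.0]]
ft_force: [-0.3, 0.1, 0.1]
grip_width: 0.075
gripper_force: 0.0
```

>>> jog_arm:
  hand: [0.075, 0.075, 0.075, 0.075, 0.075]
  travel:
    - [0, 0, 0.02]
    - [0, 0, 0.05]
    - [0, 0, 0.05]
    - [-0.02, 0, 0.06]
    - [-0.02, 0, 0.06]
  yaw: [0, 0, 0, 0, 0]

```text
time_s: 12.38
position: [0.4784, -0.1016, 0.3075]
tool_rot: [[0.989, 0.15, 0.001], [0.15, -0.989, -0.0], [0.001, 0.0, -1.0]]
ft_force: [0.5, -1.0, 0.4]
grip_width: 0.0749
gripper_force: 0.0
```

Run:
```python
from h import *
np.set_printoptions(precision=4,suppress=True)
c=env.calibration('wrist');T=np.array(c['hand_eye'])
s=env.observe();pos=np.array(s['position']);R=np.array(s['tool_rot']);print(pos)
im=snap('wrist','w7.png')
def wproj(P):
    q=R.T@(np.array(P)-pos); q=T[:3,:3].T@(q-T[:3,3]); th=np.arctan2(np.hypot(q[0],q[1]),q[2]);ph=np.arctan2(q[1],q[0])
    return c['cx']+c['fx']*th*np.cos(ph), c['cy']+c['fy']*th*np.sin(ph)
print('axis handle',wproj([.6165,-.0883,.219]))
a=np.radians(8.5);C=np.array([.6165,-.0883])
for x,y in((-160,27),(-160,-27),(-90,27),(-90,-27)): 
    x/=1e3;y/=1e3; print(wproj([C[0]+x*np.cos(a)-y*np.sin(a),C[1]+x*np.sin(a)+y*np.cos(a),.06]))
```

```text
[ 0.4784 -0.1016  0.3075]
axis handle (np.float64(260.09474996259576), np.float64(20.577950738306185))
(np.float64(234.3102405102837), np.float64(185.48713501109654))
(np.float64(276.03853386036326), np.float64(185.5915645832465))
(np.float64(233.90745336642803), np.float64(131.10343650037018))
(np.float64(277.048291087545), np.float64(131.31584723508425))
```

View pics/w7.png

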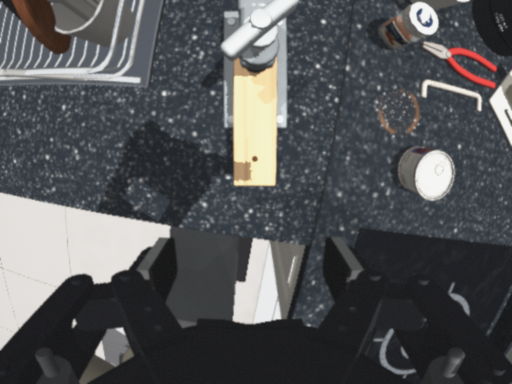

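The rail is home: its predicted corners (234,185) and (276,186) match the picture. The handle centre is near (260,22), as predicted. Before turning, I check clearance to the blue bottle behind.

Run:
```python
from h import *
np.set_printoptions(precision=4,suppress=True)
print(pl('top',275,137,0))
p,d=ray('top',290,72);q,e=ray('scene',200,119)
A=np.c_[d,-e];t=np.linalg.lstsq(A,q-p,rcond=None)[0];print(p+d*t[0],q+e*t[1])
b=cv2.cvtColor(cv2.imread('pics/t0.png'),cv2.COLOR_BGR2HSV)
print(env.observe()['q'])
```

```text
[ 0.7871 -0.0874  0.    ]
[ 0.8486 -0.0827  0.3283] [ 0.8465 -0.0842  0.3276]
[-25.923   12.8467  76.3055  -0.0232  90.0852  55.4209]
```

>>> jog_arm:
  hand: [0.05, 0.05, 0.05, 0.05, 0.05]
  travel:
    - [0.0092, 0.0009, 0]
    - [0.0092, 0.0009, 0]
    - [0.0092, 0.0009, 0]
    - [0.0092, 0.0009, 0]
    - [0.0092, 0.0009, 0]
  yaw: [0.1528, 0.1528, 0.1528, 0.1528, 0.1528]

```text
time_s: 13.05
position: [0.5255, -0.0972, 0.3053]
tool_rot: [[0.606, 0.796, 0.0], [0.796, -0.606, -0.0], [0.0, 0.0, -1.0]]
ft_force: [-0.1, -0.1, 0.1]
grip_width: 0.0499
gripper_force: 0.0
```

>>> jog_arm:
  hand: [0.05, 0.05, 0.05, 0.05, 0.05]
  travel:
    - [0.0092, 0.0009, 0]
    - [0.0092, 0.0009, 0]
    - [0.0092, 0.0009, 0]
    - [0.0092, 0.0009, 0]
    - [0.0092, 0.0009, 0]
  yaw: [0.1528, 0.1528, 0.1528, 0.1528, 0.1528]

```text
time_s: 13.68
position: [0.5716, -0.0927, 0.3053]
tool_rot: [[-0.113, 0.994, 0.0], [0.994, 0.113, -0.0], [-0.0, 0.0, -1.0]]
ft_force: [-0.7, -0.3, -0.7]
grip_width: 0.05
gripper_force: 0.0
```

>>> jog_arm:
  hand: [0.05, 0.05, 0.05, 0.05, 0.05]
  travel:
    - [0.0092, 0.0009, 0]
    - [0.0092, 0.0009, 0]
    - [0.0092, 0.0009, 0]
    - [0.0092, 0.0009, 0]
    - [0.0092, 0.0009, 0]
  yaw: [0.1528, 0.1528, 0.1528, 0.1528, 0.1528]

```text
time_s: 14.3
position: [0.6176, -0.0882, 0.3053]
tool_rot: [[-0.769, 0.639, 0.0], [0.639, 0.769, -0.0], [-0.0, 0.0, -1.0]]
ft_force: [-0.4, -0.4, 0.4]
grip_width: 0.0498
gripper_force: 0.0
```

```bash
cat >> h.py <<'E'
def wplane(u,v,z):
    s=env.observe();pos=np.array(s['position']);R=np.array(s['tool_rot'])
    c=env.calibration('wrist');T=np.array(c['hand_eye'])
    x,y=u-c['cx'],v-c['cy'];r=np.hypot(x,y);th=r/c['fx']
    d=R@T[:3,:3]@np.array([np.sin(th)*x/r,np.sin(th)*y/r,np.cos(th)]);p=pos+R@T[:3,3]
    return p+d*(z-p[2])/d[2]
E
python3 - <<'E'
from h import *
s=env.observe();print(s['position'],s['tool_rot'],s['q'])
snap('wrist','w8.png')
E
```

```text
[ 0.61755624 -0.08820174  0.30530666] [[-7.68857875e-01  6.39419636e-01  3.12216734e-04]
 [ 6.39419647e-01  7.68857925e-01 -7.53180241e-05]
 [-2.88210134e-04  1.41728658e-04 -9.99999948e-01]] [-1.89856947e+01  2.79479396e+01  5.49365996e+01  1.75254991e-03
  9.70971414e+01 -6.92369194e+01]
```

View pics/w8.png

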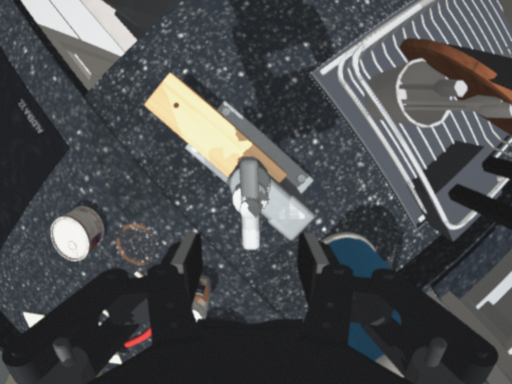

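The handle lies in line with the tool, from (250,160) to (250,248), midway between the fingers. Check its centre, then descend.

Run:
```python
from h import *
a=wplane(249,157,.219);b=wplane(250,249,.219);print(a,b,(a+b)/2,np.linalg.norm(a-b),np.degrees(np.arctan2(*(a-b)[1::-1])))
```

```text
[ 0.58829551 -0.06442807  0.219     ] [ 0.64453932 -0.10970806  0.219     ] [ 0.61641742 -0.08706806  0.219     ] 0.07220556110044118 141.16363185447236
```

>>> jog_arm:
  hand: [0.05, 0.05, 0.05, 0.05, 0.05]
  travel:
    - [-0.001, 0, -0.03]
    - [0, 0, -0.03]
    - [0, 0, -0.018]
    - [0, 0, -0.01]
    - [0, 0, 0]
  yaw: [0, 0, 0, 0, 0]

```text
time_s: 14.98
position: [0.6163, -0.0883, 0.2169]
tool_rot: [[-0.765, 0.644, -0.001], [0.644, 0.765, 0.0], [0.0, -0.0, -1.0]]
ft_force: [-0.2, 0.1, 0.6]
grip_width: 0.0496
gripper_force: 0.0
```

>>> jog_arm:
  hand: [0.005, 0.005, 0.005, 0.005, 0.005]
  travel:
    - [0, 0, 0]
    - [0, 0, 0]
    - [0, 0, 0]
    - [0, 0, 0]
    - [0, 0, 0]
  yaw: [0, 0, 0, 0, 0]
  grip_force: 60

```text
time_s: 15.6
position: [0.6171, -0.0879, 0.2179]
tool_rot: [[-0.766, 0.643, 0.003], [0.643, 0.766, 0.0], [-0.002, 0.002, -1.0]]
ft_force: [3.3, 3.9, 4.1]
grip_width: 0.0125
gripper_force: 60.8
```

Run:
```python
from h import *
np.set_printoptions(precision=4,suppress=True)
s=env.observe();R=s['tool_rot'];print(s['position'],np.degrees(np.arctan2(R[1][1],R[0][1])),s['ft_force'],s['wrist_torque'],s['grip_width'])
```

```text
[ 0.6171 -0.0879  0.2179] 49.99076554064602 [3.3008 3.8803 4.1196] [ 0.6739 -0.5354  0.0588] 0.012487715764687927
```

>>> jog_arm:
  hand: [0.005, 0.005, 0.005, 0.005, 0.005]
  travel:
    - [0, 0, -0.0006]
    - [0, 0, -0.0006]
    - [0, 0, -0.0006]
    - [0, 0, -0.0006]
    - [0, 0, -0.0006]
  yaw: [-0.14, -0.14, -0.14, -0.14, -0.14]

```text
time_s: 16.23
position: [0.6174, -0.0877, 0.2151]
tool_rot: [[-0.167, 0.986, 0.004], [0.986, 0.167, 0.0], [-0.0, 0.004, -1.0]]
ft_force: [4.7, 5.6, 4.4]
grip_width: 0.0127
gripper_force: 61.1
```

>>> jog_arm:
  hand: [0.005, 0.005, 0.005, 0.005, 0.005]
  travel:
    - [0, 0, -0.0006]
    - [0, 0, -0.0006]
    - [0, 0, -0.0006]
    - [0, 0, -0.0006]
    - [0, 0, -0.0006]
  yaw: [-0.14, -0.14, -0.14, -0.14, -0.14]

```text
time_s: 16.85
position: [0.6177, -0.0877, 0.2123]
tool_rot: [[0.507, 0.862, 0.005], [0.862, -0.507, 0.0], [0.003, 0.004, -1.0]]
ft_force: [7.5, 4.3, 5.7]
grip_width: 0.0121
gripper_force: 61.2
```

Run:
```python
from h import *
np.set_printoptions(precision=4,suppress=True)
s=env.observe();R=s['tool_rot'];print(s['position'],np.degrees(np.arctan2(R[1][1],R[0][1])),s['ft_force'],s['wrist_torque'],s['grip_width'],s['q'])
```

```text
[ 0.6177 -0.0877  0.2123] -30.46915021285563 [7.4988 4.3185 5.6919] [ 0.8729 -1.0229  0.1802] 0.012117483168359871 [-18.9798  30.6281  65.4426   0.1072  83.6655  11.4774]
```

>>> jog_arm:
  hand: [0.005, 0.005, 0.005, 0.005, 0.005]
  travel:
    - [0, 0, -0.0006]
    - [0, 0, -0.0006]
    - [0, 0, -0.0006]
    - [0, 0, -0.0006]
    - [0, 0, -0.0006]
  yaw: [-0.14, -0.14, -0.14, -0.14, -0.14]

```text
time_s: 17.48
position: [0.618, -0.088, 0.2095]
tool_rot: [[0.943, 0.332, 0.006], [0.332, -0.943, -0.0], [0.005, 0.002, -1.0]]
ft_force: [7.8, 4.5, 6.8]
grip_width: 0.0126
gripper_force: 61.3
```

>>> jog_arm:
  hand: [0.005, 0.005, 0.005, 0.005, 0.005]
  travel:
    - [0, 0, -0.0005]
    - [0, 0, -0.0005]
    - [0, 0, -0.0005]
    - [0, 0, 0]
    - [0, 0, 0]
  yaw: [-0.12, -0.12, -0.1, 0, 0]

```text
time_s: 18.1
position: [0.618, -0.0882, 0.2082]
tool_rot: [[1.0, 0.003, 0.006], [0.003, -1.0, -0.001], [0.006, 0.001, -1.0]]
ft_force: [7.4, 3.4, 6.6]
grip_width: 0.0125
gripper_force: 61.1
```

Run:
```python
from h import *
np.set_printoptions(precision=4,suppress=True)
s=env.observe();R=s['tool_rot'];print(s['position'],np.degrees(np.arctan2(R[1][1],R[0][1])),s['ft_force'],s['wrist_torque'],s['grip_width'],s['q'])
```

```text
[ 0.618  -0.0882  0.2082] -89.83915828803816 [7.3569 3.4276 6.6111] [ 0.5689 -1.1243 -0.1054] 0.012474615858286464 [-19.0045  30.8034  65.8207   0.0825  83.0277  70.8248]
```

Turned 139.8° in all, about 3.29 rad. Release, rise and check.

>>> jog_arm:
  hand: [0.05, 0.05, 0.05, 0.05, 0.05]
  travel:
    - [0, 0, 0]
    - [0, 0, 0]
    - [0, 0, 0]
    - [0, 0, 0.01]
    - [0, 0, 0.02]
  yaw: [0, 0, 0, 0, 0]

```text
time_s: 18.73
position: [0.6162, -0.0884, 0.2367]
tool_rot: [[1.0, 0.003, -0.001], [0.003, -1.0, 0.0], [-0.001, -0.0, -1.0]]
ft_force: [-0.4, -0.5, 0.2]
grip_width: 0.05
gripper_force: 0.0
```

>>> jog_arm:
  hand: [0.05, 0.05, 0.05, 0.05, 0.05]
  travel:
    - [0, 0, 0.03]
    - [-0.01, 0, 0.04]
    - [-0.03, 0, 0]
    - [-0.03, 0, 0]
    - [-0.03, 0, 0]
  yaw: [0, 0, 0, 0, 0]

```text
time_s: 19.35
position: [0.5154, -0.0883, 0.3071]
tool_rot: [[1.0, 0.003, 0.001], [0.003, -1.0, -0.0], [0.001, 0.0, -1.0]]
ft_force: [0.2, -0.7, 0.8]
grip_width: 0.0501
gripper_force: 0.0
```

Run:
```python
from h import *
print(env.observe()['position'])
snap('wrist','w9.png')
```

```text
[ 0.51536204 -0.0883126   0.3071419 ]
```

View pics/w9.png

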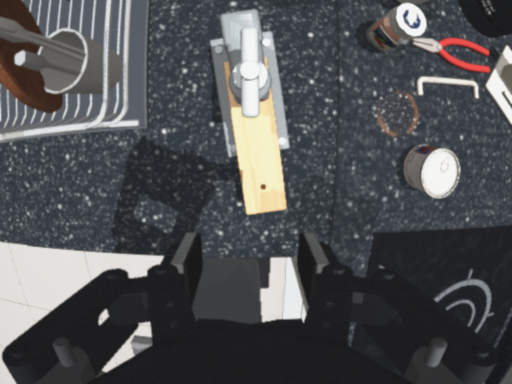

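The handle, (249,28) to (249,115), points along world x, about 3.29 rad. The rail is in the clamp with its end at (247,214)–(286,209), and the tin and jar are untouched. One last check, then hand in.

Run:
```python
from h import *
a=(wplane(247,214,.06)+wplane(286,209,.06))/2
y=np.radians(8.45);e=np.array([.6165,-.0883])-.16*np.array([np.cos(y),np.sin(y)])
print(a[:2],e)
if np.linalg.norm(a[:2]-e)<.005: print(env.close_job())
```

```text
[ 0.45576901 -0.11064676] [ 0.45823688 -0.1118114 ]
the job is handed in; nothing more can be done
None
```

The job is handed in. The rail is flat and square in the clamp with its end against the upright, and the handle is turned to about 3.29 rad (roughly 21 N on the pad by calculation, not measured). The tin and jar were left where they stood.

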